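# Feel along the studs of a carved sceptre

### The arm

A 7-joint arm with a two-finger parallel gripper is mounted at the origin on the work surface. World frame = base frame: x ahead of the robot, y to its left, z up, the work surface at z = 0. Lengths are in m, angles in rad, forces in N, time in s.
With the tool pointing down it reaches from about 0.425 to 0.925 m from the base axis. Payload 6.8 kg.
Tool frame: the origin (TCP) lies at the very end of the fingers, on their centre line; the grasp point (between the pads) lies bot.grip_point_offset behind it (bot.grip_point_offset is the distance from the TCP to the grasp point, in m); z points along the fingers, y is the line along which they close (so a half turn about z gives the same grasp; the last joint's range is limited). The gripper opens to 85 mm and grips with 20 to 120 N. Pads are 22 mm wide; open, the fingers measure 114 mm over their backs; the gripper's body (76 mm by 85 mm) begins 54 mm behind the grasp point. The pads swing forward as they close: fully open they stand 13 mm farther back than shut.
Start: joints at [1.056, 0.477, 0.022, 1.555, -0.011, 1.109, -0.083], TCP at [0.267, -0.62, 0.231] pointing down, gripper open.
Joint ranges: [-2.96, 2.96], [-0.34, 2.1], [-1.41, 1.46], [0.24, 2.44], [-1.37, 4.51], [0.17, 1.92], [-2.96, 2.96]. Speed limits (rad/s): [2.39, 2.39, 3.14, 3.14, 3.14, 3.14, 3.14].

### API

Orientations are given as a unit quaternion [w, x, y, z].
In Python, from station import bot, imaging gives the robot as it stands. The module is installed in compiled form; this text tells all that it offers.
- The arm moves only by the tool carry_out, never from a script. Its argument "targets" is one flat list of numbers, 5 for each row, row after row: the closure in counts, from 0 (fully open) to 255 (shut), then the shift along the world's x, y, z in mm, then the turn about the world's z in degrees. A call has 1 to 20 rows; each row shifts and turns the commanded pose from where the row before left it; what a row does not reach is not made up. A row lasts 1/10 s, in which the tool goes at most 50 mm and 8.59 degrees, less where a joint would pass 70% of its speed; a pose out of reach is approached as far as the arm can. A call is refused whole if a number of a shift passes 50 or a number of a turn 8.59, either way. A call with a gripper value outside its range is refused whole. The fingers move at their own pace and stop on an object; "newtons" is the grip in N (left out, the last holds). Time passes only in rows, so rows that do not move let the fingers close. It gives the time, the measured TCP pose, the force, the opening and the grip force at its end, in the units of the state.
- bot.get_obs(): the state, without advancing time (a new reading comes with each control period).
- imaging.read_camera(name): name is "side" or "top"; returns a dict with "frame" (420x560x3 uint8, red, green, blue), "fov_y" (degrees; the focal length in pixels is half the picture's height over the tangent of half this angle, whatever the lens; pixels are square), "cx", "cy" (the principal point, pixels), "pose" (4x4, takes a point from camera to world coordinates). Camera axes: x right, y up, looking along -z (the intrinsics and any distortion apply to the point x, -y, -z); pixel columns grow to the right and rows downward; lengths in m; the calibration is good to about 2 mm. A picture is of the moment at which its call begins. There is no depth.
- bot.hand_in(): hands the job in; it is judged then, once.
The state is a dict: "t": time; "q": joint angles; "joint_vel": joint speeds; "joint_torque": joint torques, N m; "eef_pos": TCP position; "tool_rot": TCP orientation; "contact_force": force on the tool from outside, world axes, zero at the start; "torque": the same for the moment, N m; "gripper_width": opening from 0.0 (shut) to 1.0 (fully open); "grasp_force": force on a finger pad.
Only numpy, scipy, OpenCV 4.12 (cv2) and the standard library are available. Lean on these libraries where they do the work, as an engineer would, in place of code of your own. Each camera call takes 0.05 s, during which the arm holds its last target. There are 200 camera calls.

### The job

Check the brass studs of the carved wooden sceptre by touch: with the fingers shut and pointing down, stroke their tips lightly along the top of its S-shaped spine, over all seven studs in order from the broad cloud-shaped head to the small tail knob, then take the hand away. Keep the touch light, so that the sprung board underneath never goes down to its stop, and do not pick up or shift the sceptre or disturb the other pieces.

Things in the scene. Friction and masses are not known exactly. Their poses are not given: they have to be found in the camera images.
- stand: plywood base, 350 x 180 x 12 mm, fixed to the table but lying elsewhere and turned any way each time; origin under its centre, x along its length
- board (a joint): the pale wooden board, 340 x 170 x 12 mm, that floats on springs over the base (top face 50 mm above the table at rest). Value: how far it is pushed down, 0 at rest to 0.016 m at its hard stop. With the things on it, it begins to sink at 2.5 to 5 N of push and then gives 1 mm per 0.4 N, and springs back to 0. It only moves straight up and down
- sceptre: loose dark wooden sceptre, 0.4 kg, 297 mm long, 22 mm tall, lying between steel pins 14 mm high; its top is 72 mm above the table while the board is at rest. Origin on its underside, middle of the S; x from head to tail, z up. Three-lobed cloud head 76 mm wide at -x, round S-shaped spine 22 mm thick (bends 22 mm to either side), round tail knob 32 mm across at +x
- stud1 (a point): centre of flush brass stud 1 of 7 (8 mm disc) on the top of the spine, beside the cloud head; the studs are about 38 mm apart along the S
- stud2 (a point): centre of flush brass stud 2 of 7 (8 mm disc) on the top of the spine; the studs are about 38 mm apart along the S
- stud3 (a point): centre of flush brass stud 3 of 7 (8 mm disc) on the top of the spine; the studs are about 38 mm apart along the S
- stud4 (a point): centre of flush brass stud 4 of 7 (8 mm disc) on the top of the spine; the studs are about 38 mm apart along the S
- stud5 (a point): centre of flush brass stud 5 of 7 (8 mm disc) on the top of the spine; the studs are about 38 mm apart along the S
- stud6 (a point): centre of flush brass stud 6 of 7 (8 mm disc) on the top of the spine; the studs are about 38 mm apart along the S
- stud7 (a point): centre of flush brass stud 7 of 7 (8 mm disc) on the top of the spine, beside the tail knob; the studs are about 38 mm apart along the S
- pillbox: small turned wooden box, 38 mm wide, 33 mm tall, loose on the board beside the spine, its centre 60 to 90 mm from the spine (bystander; origin under its centre)
- toggle: small turned wooden toggle, 32 mm wide, 28 mm tall, loose on the board on the other side of the spine, about 60 to 70 mm from it (bystander; origin under its centre)
- brushpot: carved open brush pot, 100 mm wide, 140 mm tall, on the table to the right (bystander; origin under its centre)
- figure: turned wooden figure, 64 mm wide, 138 mm tall, on the table to the left (bystander; origin under its centre)
- stone: black carved stone on a wooden foot, 90 x 60 mm, 52 mm tall, on the table to the left (bystander; origin under its centre)
- brush: hand brush lying on the table to the right (bystander)
- dish: wooden dish, 90 mm wide, 30 mm tall, on the table beyond the board, to the left (bystander; origin under its centre)

How it is judged:
On the way, in this order (a step that is already met when the one before it is completed fails the run):
1. the fingertips touch the spine at stud 1 (within 15 mm of it) (contact force between the fingers and sceptre above 0.3 N and horizontal distance between the grasp point and stud1 below 0.015 m), for 0.06 s.
2. the fingertips touch the spine at stud 2 (within 15 mm of it) (contact force between the fingers and sceptre above 0.3 N and horizontal distance between the grasp point and stud2 below 0.015 m), for 0.06 s.
3. the fingertips touch the spine at stud 3 (within 15 mm of it) (contact force between the fingers and sceptre above 0.3 N and horizontal distance between the grasp point and stud3 below 0.015 m), for 0.06 s.
4. the fingertips touch the spine at stud 4 (within 15 mm of it) (contact force between the fingers and sceptre above 0.3 N and horizontal distance between the grasp point and stud4 below 0.015 m), for 0.06 s.
5. the fingertips touch the spine at stud 5 (within 15 mm of it) (contact force between the fingers and sceptre above 0.3 N and horizontal distance between the grasp point and stud5 below 0.015 m), for 0.06 s.
6. the fingertips touch the spine at stud 6 (within 15 mm of it) (contact force between the fingers and sceptre above 0.3 N and horizontal distance between the grasp point and stud6 below 0.015 m), for 0.06 s.
7. the fingertips touch the spine at stud 7 (within 15 mm of it) (contact force between the fingers and sceptre above 0.3 N and horizontal distance between the grasp point and stud7 below 0.015 m), for 0.06 s.
At the end, for the whole second after the job is handed in: All seven studs were felt in order from head to tail; the sceptre lies where it was between its pins (within 8 mm and 0.06 rad), at rest on the board, and the board is back up (within 2 mm) (not (x of sceptre in the frame of stand above 0.008 m or x of sceptre in the frame of stand below -0.008 m or y of sceptre in the frame of stand above 0.008 m or y of sceptre in the frame of stand below -0.008 m or angle between the x axis of sceptre and the x axis of stand, either way round above 0.06 rad) and z of sceptre in the frame of stand between 0.045 and 0.055 m and value of joint board below 0.002 m and linear speed of sceptre below 0.02 m/s); the robot touches nothing.
It fails at once if the board is pushed down to its stop (past 14.5 mm) or the fingers press the sceptre with over 30 N (value of joint board above 0.0145 m or contact force between the fingers and sceptre above 30 N).
It fails at once if the sceptre is lifted off the board (over 8 mm) (z of sceptre in the frame of stand above 0.058 m).
It fails at once if the sceptre is shifted (over 12 mm) or turned (over 0.1 rad) on the board (x of sceptre in the frame of stand above 0.012 m or x of sceptre in the frame of stand below -0.012 m or y of sceptre in the frame of stand above 0.012 m or y of sceptre in the frame of stand below -0.012 m or angle between the x axis of sceptre and the x axis of stand, either way round above 0.1 rad).
It fails at once if a bystander is moved (over 25 mm) or tipped (distance of any of pillbox, toggle, brushpot, figure, stone, brush, dish from where it was at the start of the episode above 0.025 m or angle between any of pillbox, toggle, brushpot, figure, stone, dish's own z axis and vertical above 0.4 rad).
It also fails if it takes over 48 s, if anything falls off the work surface, if the arm or the gripper's body presses on something with over 40 N, if the wrist force passes 120 N, or if a joint passes its speed limit or range.

## Working session

There is one attempt and no reset: what is moved stays moved. The work goes in short steps, Python scripts to look and compute and a tool call to move; the robot and the scene stay as the last step left them, time stands still between calls to the robot, and variables do not carry over. Pictures are saved under pics/ and viewed, at most 10 in all, crops included, and the job is handed in when it is done.

Besides the shell and the picture viewer there is one more tool, called after "Call:" as name(argument=value, ...), one argument or row to a line, values as JSON. carry_out: Moves the arm, as the interface text tells. Its arguments: {"type":"object","properties":{"targets":{"type":"array","items":{"type":"number"}},"newtons":{"type":"number"}},"required":["targets"]}

```bash
mkdir -p pics
cat > h.py <<'E'
from station import bot, imaging
import numpy as np, cv2
def snap(n,f):
    c=imaging.read_camera(n); cv2.imwrite('pics/'+f,c['frame'][:,:,::-1]); np.save('pics/'+n+'.npy',c,allow_pickle=True); return c
def load(n): return np.load('pics/'+n+'.npy',allow_pickle=True).item()
def ray(c,u,v):
    f=c['frame'].shape[0]/2/np.tan(np.radians(c['fov_y'])/2)
    d=c['pose'][:3,:3]@np.array([(u-c['cx'])/f,-(v-c['cy'])/f,-1]); return c['pose'][:3,3],d
def onz(c,u,v,z):
    o,d=ray(c,u,v); return o+d*(z-o[2])/d[2]
def proj(c,p):
    f=c['frame'].shape[0]/2/np.tan(np.radians(c['fov_y'])/2)
    q=c['pose'][:3,:3].T@(np.array(p)-c['pose'][:3,3]); return c['cx']+f*q[0]/-q[2], c['cy']-f*q[1]/-q[2]
E
python3 - <<'E'
from h import *
for n in('top','side'):
    c=snap(n,n+'0.png'); print(n,{k:v for k,v in c.items() if k!='frame'})
o=bot.get_obs();print(o,bot.grip_point_offset)
E
```

```text
top {'fov_y': 46.99825071712612, 'cx': 275.5967240686965, 'cy': 206.01871649948714, 'pose': array([[-0.01781899,  0.98587558, -0.16652875,  0.33426495],
       [-0.99983106, -0.0168188 ,  0.00741455, -0.01735971],
       [ 0.00450901,  0.16663274,  0.98600872,  1.29276339],
       [ 0.        ,  0.        ,  0.        ,  1.        ]])}
side {'fov_y': 53.71284913999703, 'cx': 276.76701883574486, 'cy': 209.67694638570885, 'pose': array([[-0.9548169 ,  0.16814095, -0.24505778,  0.24243085],
       [-0.29656255, -0.59280163,  0.74875689,  0.81638216],
       [-0.01937396,  0.78760069,  0.61588133,  0.77368797],
       [ 0.        ,  0.        ,  0.        ,  1.        ]])}
{'t': 0.1, 'q': array([ 1.05591376,  0.47772221,  0.02237739,  1.55633385, -0.01153003,
        1.10931114, -0.08310778]), 'joint_vel': array([-0.00025526, -0.00148758, -0.00116047, -0.0024482 , -0.00152351,
       -0.00058575, -0.00062649]), 'joint_torque': array([ 3.93383714e-03, -5.97761786e+01,  1.61338560e+00, -2.81959569e+01,
        1.28089284e-02,  5.01219954e-03, -2.98145073e-05]), 'eef_pos': array([ 0.26683741, -0.61944265,  0.23042832]), 'tool_rot': array([-7.93344653e-04,  9.79390081e-01,  2.01976218e-01, -2.19171041e-04]), 'contact_force': array([-0.23480382, -0.41950071, -0.70295245]), 'torque': array([-0.02970348,  0.031236  , -0.0001255 ]), 'grasp_force': 0.0, 'gripper_width': 0.9968957263364038} 0.0187
```

View pics/top0.png

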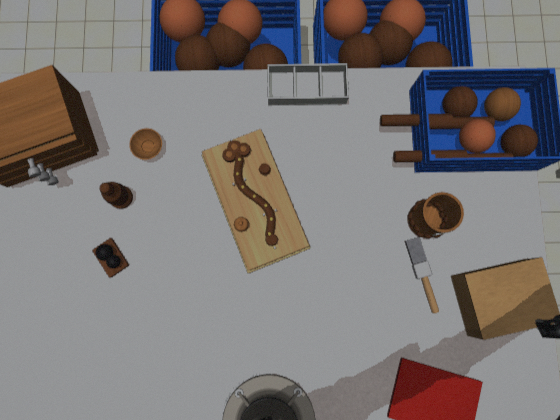

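View pics/side0.png

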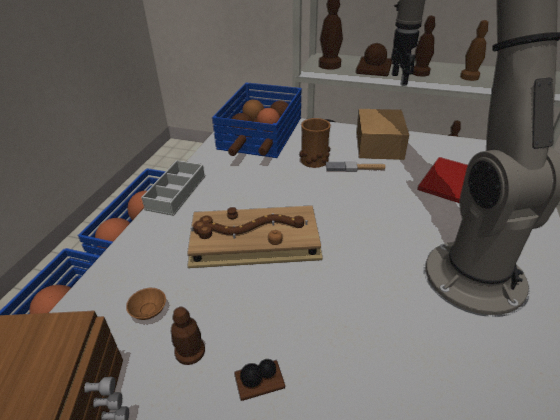

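The top view shows the head at (237,151) and the tail knob at (272,240). The side view shows the head at (203,228) and the tail at (298,221). I'll enlarge both.

Run:
```python
from h import *
t=load('top')['frame'][125:275,195:315,::-1]; s=load('side')['frame'][198:270,180:330,::-1]
cv2.imwrite('pics/tc.png',cv2.resize(t,None,fx=4,fy=4,interpolation=cv2.INTER_CUBIC))
cv2.imwrite('pics/sc.png',cv2.resize(s,None,fx=5,fy=5,interpolation=cv2.INTER_CUBIC))
```

```text
(no output)
```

View pics/tc.png

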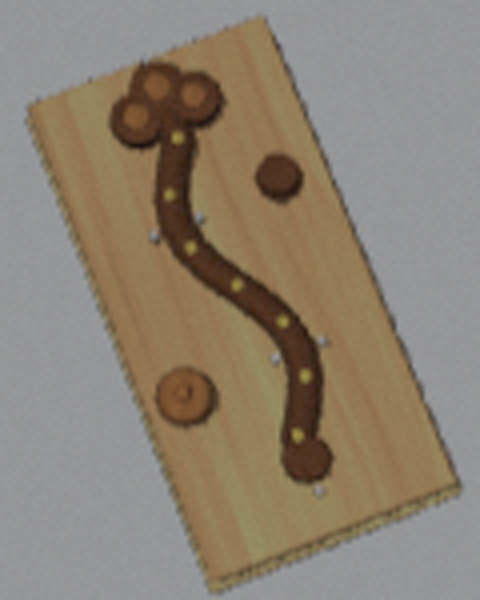

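View pics/sc.png

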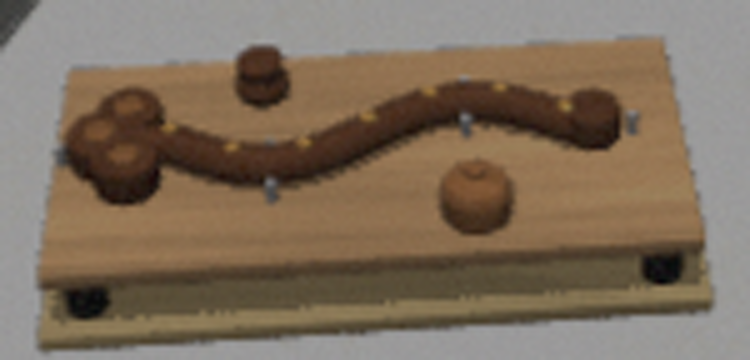

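Both crops show all seven studs:
- **Top crop:** (178,138), (169,194), (190,247), (237,285), (283,322), (305,376), (297,436)
- **Side crop:** (169,129), (233,148), (304,143), (368,118), (429,91), (500,87), (566,105)

Run:
```python
from h import *
T=np.array([(178,138),(169,194),(190,247),(237,285),(283,322),(305,376),(297,436)])/4+[194.6,124.6]
S=np.array([(169,129),(233,148),(304,143),(368,118),(429,91),(500,87),(566,105)])/5+[179.6,197.6]
t,s=load('top'),load('side'); P=[];Z=[]
for a,b in zip(T,S):
    o1,d1=ray(t,*a);o2,d2=ray(s,*b)
    k=np.linalg.lstsq(np.c_[d1,-d2],o2-o1,rcond=None)[0]
    p,q=o1+k[0]*d1,o2+k[1]*d2; P.append((p+q)/2); A=onz(t,*a,.072);B=onz(s,*b,.072);Z.append(A)
    print(np.round(P[-1]*1e3,1),np.round((p-q)*1e3,1),'top@72',np.round(A[:2]*1e3,1),'side@72',np.round(B[:2]*1e3,1))
Z=np.array(Z);print(np.round(np.linalg.norm(np.diff(Z,axis=0),axis=1)*1e3))
for x in ((186,397),(279,178)): print(onz(t,x[0]/4+194.6,x[1]/4+124.6,.08))
from scipy.spatial.transform import Rotation as R
q=bot.get_obs()['tool_rot'];print(R.from_quat(q[[1,2,3,0]]).as_matrix().round(3))
```

```text
[665.5  66.2  72.7] [0.5 0.2 0.2] top@72 [666.   66.3] side@72 [665.6  65.4]
[627.3  72.   73.4] [2.  0.5 0.5] top@72 [628.7  72.3] side@72 [626.9  70.5]
[592.3  58.7  74. ] [1.3 0.3 0.3] top@72 [593.4  59. ] side@72 [592.5  56.5]
[567.3  28.8  72.8] [0.9 0.2 0.2] top@72 [567.9  28.9] side@72 [567.2  27.9]
[ 5.427e+02 -4.000e-01  7.400e+01] [0.6 0.1 0.1] top@72 [ 5.433e+02 -3.000e-01] side@72 [543.2  -2.7]
[507.2 -14.   74.1] [1.2 0.2 0.2] top@72 [508.1 -13.8] side@72 [507.3 -16.5]
[468.8  -8.3  74.6] [1.3 0.2 0.1] top@72 [469.7  -8.1] side@72 [468.9 -11.4]
[38. 38. 39. 38. 38. 39.]
[0.49483415 0.06160022 0.08      ]
[0.63615778 0.00080811 0.08      ]
[[ 0.918  0.396 -0.001]
 [ 0.396 -0.918  0.001]
 [-0.    -0.002 -1.   ]]
```

Call:
carry_out(
  targets=[255, 20, 34, 0, 0, 255, 20, 34, 0, 0, 255, 20, 34, 0, 0, 255, 20, 34, 0, 0, 255, 20, 34, 0, 0, 255, 20, 34, 0, 0, 255, 20, 34, 0, 0, 255, 20, 34, 0, 0, 255, 20, 34, 0, 0, 255, 20, 34, 0, 0, 255, 20, 34, 0, 0, 255, 20, 34, 0, 0, 255, 20, 34, 0, 0, 255, 20, 34, 0, 0, 255, 20, 34, 0, 0, 255, 20, 34, -10, 0, 255, 20, 34, -20, 0, 255, 20, 34, -20, 0, 255, 15, 34, -20, 0, 255, 0, 34, -20, 0],
  newtons=20,
)

```text
t: 2.1
eef_pos: [0.6435, 0.0615, 0.14]
tool_rot: [-0.0, 0.979, 0.202, 0.0]
contact_force: [0.3, 0.8, -0.3]
gripper_width: -0.002
grasp_force: 0.0
```

Call:
carry_out(
  targets=[255, 0, 0, -10, 0, 255, 0, 0, -10, 0, 255, 0, 0, -10, 0, 255, 0, 0, -10, 0, 255, 0, 0, 0, 0, 255, 0, 0, 0, 0],
)

```text
t: 2.7
eef_pos: [0.6422, 0.0592, 0.1014]
tool_rot: [0.0, 0.98, 0.201, 0.0]
contact_force: [-0.4, 0.2, -0.0]
gripper_width: 0.0
grasp_force: 0.0
```

Call:
carry_out(
  targets=[255, 10, 4, -5, 0, 255, 10, 4, -5, 0, 255, 0, 0, -5, 0, 255, 0, 0, -5, 0, 255, 0, 0, -2, 0, 255, 0, 0, -2, 0, 255, 0, 0, 0, 0, 255, 0, 0, 0, 0],
)

```text
t: 3.5
eef_pos: [0.6621, 0.068, 0.0775]
tool_rot: [0.0, 0.979, 0.202, 0.0]
contact_force: [0.2, -0.1, 0.9]
gripper_width: -0.004
grasp_force: 0.0
```

Run:
```python
from h import *
c=snap('side','s1.png'); f=c['frame'][100:280,140:340,::-1]
cv2.imwrite('pics/s1c.png',cv2.resize(f,None,fx=3,fy=3,interpolation=cv2.INTER_CUBIC))
o=bot.get_obs();print(o['eef_pos'],o['contact_force'])
```

```text
[0.66218122 0.06803612 0.07757534] [-0.34538432  0.1183239   0.79094453]
```

View pics/s1c.png

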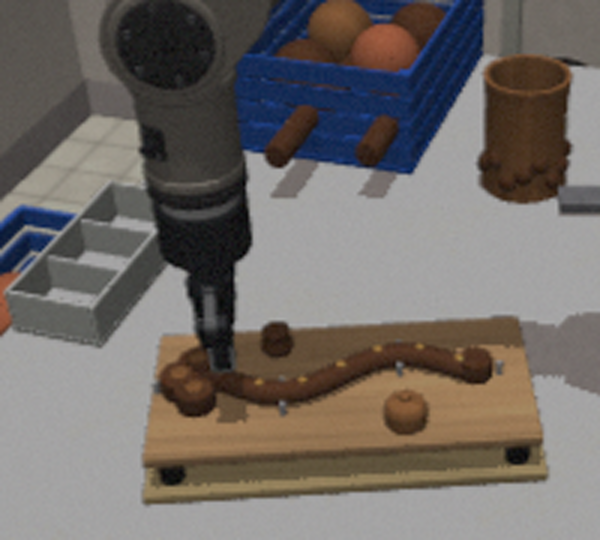

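The closed fingers hang over stud 1 at about (222,368) in the crop, just clear of the head. Next I lower gently.

Call:
carry_out(
  targets=[255, 0, 0, -2, 0, 255, 0, 0, -2, 0, 255, 0, 0, -1, 0, 255, 0, 0, 0, 0, 255, 0, 0, 0, 0],
)

```text
t: 4.05
eef_pos: [0.6621, 0.0681, 0.0723]
tool_rot: [0.0, 0.979, 0.202, -0.0]
contact_force: [0.1, -0.5, -0.8]
gripper_width: -0.004
grasp_force: 0.0
```

Call:
carry_out(
  targets=[255, 0, 0, -1, 0, 255, 0, 0, -1, 0, 255, 0, 0, 0, 0, 255, 0, 0, 0, 0],
)

```text
t: 4.45
eef_pos: [0.6622, 0.0681, 0.0706]
tool_rot: [0.0, 0.979, 0.202, 0.0]
contact_force: [-1.6, 0.5, 4.4]
gripper_width: 0.001
grasp_force: 2.2
```

Call:
carry_out(
  targets=[255, 0, 0, -1, 0, 255, 0, 0, -1, 0, 255, -7, 2, 0, 0, 255, -7, 1.5, 0, 0, 255, -10, 0.5, 0, 0, 255, -10, 0, 0, 0, 255, 0, 0, 0, 0, 255, 0, 0, 0, 0],
)

```text
t: 5.25
eef_pos: [0.6265, 0.0725, 0.0683]
tool_rot: [-0.0, 0.979, 0.202, -0.001]
contact_force: [-0.3, 0.4, 4.5]
gripper_width: 0.002
grasp_force: 2.6
```

Call:
carry_out(
  targets=[255, -9, -1, 0, 0, 255, -9, -2.5, 0, 0, 255, -8, -4.5, 0, 0, 255, -8, -5.5, 0, 0, 255, -6.5, -7.5, 0, 0, 255, -6.5, -7.5, 0, 0, 255, -6, -7.5, 0, 0, 255, -6, -7.5, 0, 0, 255, 0, 0, 0, 0, 255, 0, 0, 0, 0],
)

```text
t: 6.25
eef_pos: [0.5673, 0.0284, 0.0681]
tool_rot: [-0.0, 0.979, 0.202, -0.001]
contact_force: [-0.2, -0.5, 5.3]
gripper_width: -0.003
grasp_force: 2.7
```

Call:
carry_out(
  targets=[255, -6, -7, 0, 0, 255, -6, -7, 0, 0, 255, -6, -7.5, 0, 0, 255, -6, -7, 0, 0, 255, -8, -6, 0, 0, 255, -8, -4, 0, 0, 255, -9.5, -2.5, 0, 0, 255, -9.5, -1.5, 0, 0, 255, 0, 0, 0, 0, 255, 0, 0, 0, 0],
)

```text
t: 7.25
eef_pos: [0.5083, -0.0141, 0.0682]
tool_rot: [-0.0, 0.979, 0.202, -0.001]
contact_force: [0.7, -0.3, 4.7]
gripper_width: -0.003
grasp_force: 2.6
```

Call:
carry_out(
  targets=[255, -10, 0, 0, 0, 255, -10, 1, 0, 0, 255, -8, 1.5, 0, 0, 255, -7, 2, 0, 0, 255, 0, 0, 0, 0, 255, 0, 0, 0, 0],
)

```text
t: 7.85
eef_pos: [0.4735, -0.0094, 0.0682]
tool_rot: [-0.0, 0.979, 0.202, -0.001]
contact_force: [1.6, 0.0, 4.9]
gripper_width: -0.0
grasp_force: 2.6
```

All seven studs show contact at about 5 N. I lift straight up and check.

Call:
carry_out(
  targets=[255, 0, 0, 2, 0, 255, 0, 0, 3, 0, 255, 0, 0, 10, 0, 255, 0, 0, 20, 0, 255, 0, 0, 30, 0, 255, 0, 0, 30, 0, 255, 0, 0, 30, 0, 255, 0, 0, 0, 0, 255, 0, 0, 0, 0, 255, 0, 0, 0, 0],
)

```text
t: 8.85
eef_pos: [0.4739, -0.0096, 0.1923]
tool_rot: [-0.0, 0.979, 0.202, -0.001]
contact_force: [0.4, -0.7, -0.0]
gripper_width: -0.0
grasp_force: 0.0
```

Run:
```python
from h import *
c=snap('side','s2.png'); f=c['frame'][198:270,180:330,::-1]
cv2.imwrite('pics/s2c.png',cv2.resize(f,None,fx=5,fy=5,interpolation=cv2.INTER_CUBIC))
o=bot.get_obs();print(o['eef_pos'],o['contact_force'])
```

```text
[ 0.47390769 -0.00960098  0.19214912] [-0.07734005 -0.15314815 -0.17302806]
```

View pics/s2c.png

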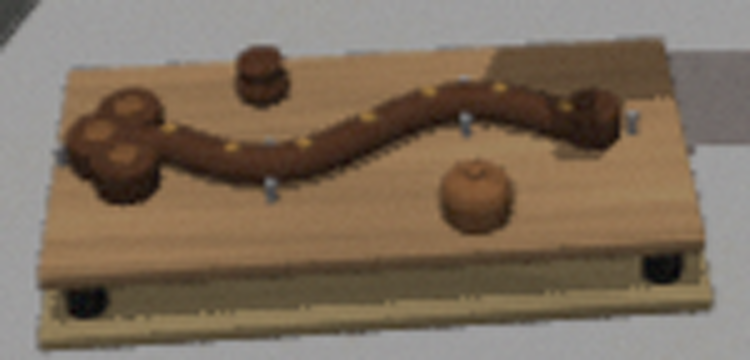

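The crop matches the first view: the studs are at the same pixels ((169,129) to (566,105)), the board is back up and the hand is clear. I'm handing in.

```bash
python3 -c "
from station import bot
print(bot.hand_in())"
```

```text
the job is handed in; nothing more can be done
None
```

I stroked all seven studs from head to tail at about 5 N, lifted the hand clear, and handed the job in; the last picture shows the sceptre unmoved and the board back up, but the hand-in returned no verdict.

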